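Shut the drilling jig and hold its index plunger out

ROBOT

A 6-joint arm with a two-finger parallel gripper is mounted at the origin on the work surface. World frame = base frame: x ahead of the robot, y to its left, z up, the work surface at z = 0. Lengths are in m, angles in rad, forces in N, time in s.
With the tool pointing down it reaches from about 0.35 to 0.875 m from the base axis. Payload 4.2 kg.
Tool frame: the origin (TCP) lies midway between the tips of the shut fingers; the grasp point (between the pads) lies 19 mm behind it; x points along the fingers, z is the direction in which the jaws open and shut, and the axes are right-handed (so a half turn about x gives the same grasp; the last joint's range is limited). The gripper opens to 87 mm and grips with 3 to 60 N. Pads are 19 mm wide; open, the fingers measure 117 mm over their backs; the gripper's body (75 mm by 190 mm) begins 51 mm behind the grasp point.
Start: joints at [1.538, 0.385, 0.008, 0, -1.194, -0.259], TCP at [0.18, 0.599, 0.201] pointing down, gripper open.
Joint ranges: [-3.14, 3.14], [-1.21, 2.06], [-1.07, 1.41], [-3.16, 2.05], [-2.99, -0.16], [-3.1, 3.1]. Speed limits (rad/s): [2.79, 2.79, 3.14, 3.14, 3.14, 3.14].

INTERFACE

Orientations are given as a unit quaternion [w, x, y, z].
In Python, from bench import robot gives the robot as it stands.
- The arm moves only by the tool apply_moves, never from a script. Its argument "steps" is a list of rows, each a list of 6 numbers: the shift along the world's x, y, z in m, then the turn, a rotation vector about the world's x, y, z in degrees. In form: [[x, y, z, wx, wy, wz], ...]. A call has 1 to 20 rows; each row shifts and turns the commanded pose from where the row before left it; what a row does not reach is not made up. A row lasts 1/10 s, in which the tool goes at most 50 mm and 8.59 degrees, less where a joint would pass 70% of its speed; a pose out of reach is approached as far as the arm can. A call with a gripper value outside its range is refused whole. "hand" is the finger opening in m, from 0 to 0.087, set as the call begins (left out, the last holds). The fingers move at their own pace and stop on an object; "grip_force" is the grip in N (left out, the last holds). Time passes only in rows, so rows that do not move let the fingers close. It gives the time, the measured TCP pose, the force and the opening at its end, in the units of the state.
- robot.state(): the state, without advancing time (a new reading comes with each control period).
- robot.get_image(name): name is "scene" or "side" or "wrist"; returns a dict with "img" (384x512x3 uint8, red, green, blue), "fx", "fy", "cx", "cy" (pixels), "R" (3x3) and "t" (3): a world point X has camera coordinates R X + t. Camera axes: x right, y down, z forward; pixel columns grow to the right and rows downward; lengths in m; the calibration is good to about 2 mm. A picture is of the moment at which its call begins. There is no depth.
- robot.job_done(): hands the job in, once; it reports no verdict.
The state is a dict: "clock": time; "q": joint angles; "joint_vel": joint speeds; "effort": joint torques, N m; "position": TCP position; "tcp_rot": TCP orientation; "force": force on the tool from outside, world axes, zero at the start; "wrist_torque": the same for the moment, N m; "opening": opening from 0.0 (shut) to 1.0 (fully open).
Only numpy, scipy, OpenCV 4.12 (cv2) and the standard library are available. Lean on these libraries where they do the work, as an engineer would, in place of code of your own. Each camera call takes 0.05 s, during which the arm holds its last target. There are 200 camera calls.

TASK

Close the hinged wooden lid of the drilling jig fully down over the blank in its nest. Then take the black knob of the jig's sprung index plunger (the plain round mushroom knob on the small steel bridge, not the five-lobed star knob) and pull it straight up to its stop, so that the pin stands clear of its hole, and finish while still holding it up there with the gripper: the spring snaps it back if let go. Leave the blank in the nest and do not push the other things on the jig and bench about.

Things in the scene. Friction and masses are not known exactly. Their poses are not given: they have to be found in the camera images.
- jig: (All sizes in mm.) Drilling jig, fixed to the bench: plywood base 280 x 400 x 18, on it an aluminium sled plate 240 x 360 x 12 (top 30 above the bench) and in the middle a wooden nest box 130 x 130 x 45 (rim 75 above the bench). Origin: centre of the underside; z up, y along the 400 side, x from the lid's free edge to its hinge side (away from the robot). Place and yaw (within 0.4 rad) vary.
- lid (a joint): Angle of the lid, rad: 0 = fully shut, growing as it opens upward (1.57 = upright); starts 1.05 to 1.5 open. The hinge is stiff: the lid stays where it is left and needs about 0.3 N m (3 N near its free edge). Wooden plate 145 long (hinge to free edge) x 130 wide x 12 thick; shut, its upper face is 87 above the bench and it overhangs the nest by 13 on the free side.
- lid_hinge (a point): Middle of the lid's hinge line, which runs along the jig's y; on the jig at x +67, y 0, 77 above the bench. The lid's outer (upper) face lies 10 outward of this line, its inner face 2 inward.
- lid_edge (a point): Middle of the lid's free edge, on its outer face (the upper face when shut); moves with the lid. When the lid is open this face looks away from the robot: the lid is shut by pushing this face from the far side over towards the robot and down. Four flush steel bushes in the face are only looks.
- plunger (a joint): Lift of the index plunger, m: 0 = pin seated in its hole, 0.020 = pulled up to its stop. Sprung: about 5 N at the start to 10 N at the stop; it springs back when let go.
- plunger_knob: Black mushroom knob of the index plunger: cylinder 26 dia. x 27 tall, on it a cap 30 dia. x 5. Origin: centre of its underside, on the plunger's vertical axis; z up. Seated, it spans 82 to 114 above the bench. Below it: a steel sleeve 18 dia. and a bridge, top 72 above the bench, 80 long along the jig's x, 24 wide. It stands 140 from the jig's middle, on its +y or its -y side.
- star_knob: Five-lobed black star knob, fixed, 52 across, top 84 above the bench, at the same distance on the other side of the jig. Not the plunger; not needed. Origin: centre of its foot, on the sled plate.
- nest_center (a point): Centre of the nest's inner floor, 40 above the bench.
- blank: Dark wooden blank 104 x 104 x 30 lying in the nest (pocket 110 x 110). Origin: centre of its underside.
- offcut: Loose wood offcut 26 x 60 x 18 on the sled plate in front of the nest; origin at the centre of its underside. Bystander.
- setup_block: Loose steel bar 12 x 75 x 12 on the sled plate in front of the nest; origin at the centre of its underside. Bystander.
- tape_measure: Black tape measure about 70 x 35 x 60 tall on the bench to the left; origin at the centre of its underside. Bystander.
- glue: Yellow glue bottle 60 dia. x 170 tall on the bench to the right; origin at the centre of its underside. Bystander.
- screwdriver: Screwdriver lying on the bench to the right. Bystander.
- bit_cup: Steel cup 70 dia. x 80 tall on the bench to the left; origin at the centre of its underside. Bystander.
Things that resemble listed ones, but are neither listed nor needed, are in the scene too. Leave any turquoise look-alike of the blank alone.

How it is judged:
On the way, in this order (a step that is already met when the one before it is completed fails the run):
1. the lid is fully shut over the blank (value of joint lid below 0.06 rad and value of joint plunger below 0.006 m), for 0.2 s.
2. the plunger is pulled up to its stop in the gripper, the lid still shut (value of joint lid below 0.06 rad and value of joint plunger above 0.0165 m and contact force between the fingers and plunger_knob above 2 N), for 0.5 s.
At the end, for the whole second after the job is handed in: The lid is shut (within 0.06 rad), the blank lies in the nest (within 12 mm of its middle), and the plunger is held up by the gripper's fingers (touching its knob with over 2 N) at 16.5 mm or more of its 20 mm lift, through the last second (all of step 2 and horizontal distance between blank and nest_center below 0.012 m and distance between blank and nest_center below 0.015 m); the arm keeps its last pose, push and grip.
It fails at once if a bystander (offcut, steel bar, tape measure, glue, screwdriver or cup) is pushed more than 30 mm from its place (distance of any of offcut, setup_block, tape_measure, glue, screwdriver, bit_cup from where it was at the start of the episode above 0.03 m).
It also fails if it takes over 48 s, if anything falls off the work surface, if the arm or the gripper's body presses on something with over 40 N, if the wrist force passes 120 N, or if a joint passes its speed limit or range.

## Working session

There is one attempt and no reset: what is moved stays moved. The work goes in short steps, Python scripts to look and compute and a tool call to move; the robot and the scene stay as the last step left them, time stands still between calls to the robot, and variables do not carry over. Pictures are saved under pics/ and viewed, about 8 in all and at most 12, crops included, and the job is handed in when it is done.

Besides the shell and the picture viewer there is one more tool, called after "Call:" by a JSON object that holds its "method" and its "body", one argument or row to a line. apply_moves: Moves the arm, as the interface text tells. Its arguments: {"type":"object","properties":{"steps":{"type":"array","items":{"type":"array","items":{"type":"number"}}},"hand":{"type":"number"},"grip_force":{"type":"number"}},"required":["steps"]}

```bash
mkdir -p pics; ls
cat > h.py <<'E'
import numpy as np, cv2, json
from bench import robot
def snap(name,fn):
    d=robot.get_image(name); cv2.imwrite(f'pics/{fn}.png',d['img'][:,:,::-1])
    np.savez(f'pics/{fn}.npz',**{k:np.array(v) for k,v in d.items()}); return d
def load(fn): return dict(np.load(f'pics/{fn}.npz'))
def onplane(d,u,v,z):
    R,t=d['R'],d['t']; c=-R.T@t; r=R.T@np.array([(u-d['cx'])/d['fx'],(v-d['cy'])/d['fy'],1]); return c+r*(z-c[2])/r[2]
def proj(d,X):
    p=np.atleast_2d(X)@d['R'].T+d['t']; return np.c_[p[:,0]/p[:,2]*d['fx']+d['cx'],p[:,1]/p[:,2]*d['fy']+d['cy']]
E
python3 - <<'E'
from h import *
a=snap('scene','s1');b=snap('side','d1')
for d in(a,b):print(-d['R'].T@d['t'],d['R'][2],d['fx'])
cv2.imwrite('pics/c1.png',np.vstack([a['img'],b['img']])[:,:,::-1][:, :])
s=robot.state();print(s)
E
```

```text
pics
[ 1.53424217 -0.21607387  0.76242775] [-0.8366484   0.15820151 -0.52439655] 458.854784679671
[-0.12429559 -0.73420061  1.00571368] [ 0.46195042  0.55006476 -0.69572306] 479.8708302594402
{'clock': 0.1, 'q': array([ 1.53758284e+00,  3.85513772e-01,  6.76098131e-03, -3.95534167e-04,
       -1.19402271e+00, -2.58601413e-01]), 'joint_vel': array([ 0.00085869, -0.00116867,  0.00668516,  0.00049318,  0.00182929,
        0.00013209]), 'effort': array([-1.15775029e-05, -3.91690528e+01,  1.87933964e+01,  4.23192546e+00,
        1.34092377e-02, -7.39427514e-05]), 'position': array([0.17963707, 0.59801977, 0.19995372]), 'tcp_rot': array([-0.42241674, -0.56687515, -0.42148413,  0.56795051]), 'force': array([-0.95006272,  0.19366516, -0.23658148]), 'wrist_torque': array([-0.00746561, -0.04343327, -0.05200028]), 'opening': 0.9994013653076571}
```

View pics/s1.png

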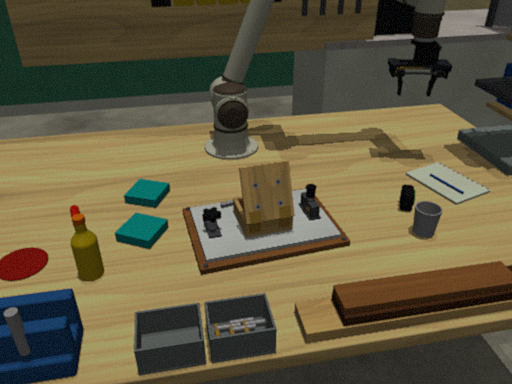

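View pics/d1.png

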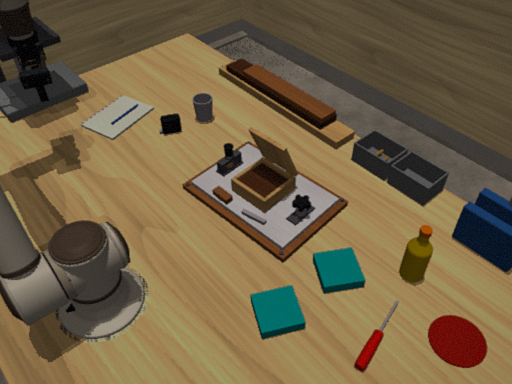

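Scene picture: the lid is open at (266,190). There are two black knobs: a mushroom knob on its bridge at (311,192) and a star knob at (211,215). In the side view the mushroom knob is at (229,150), the star knob at (302,202) and the blank is in the nest at (264,185). The black tape measure, at (171,124) in the side view, is also dark but stands off the jig. I'll make enlarged crops of the jig.

Run:
```python
import cv2
a=cv2.imread('pics/s1.png');b=cv2.imread('pics/d1.png')
cv2.imwrite('pics/s1c.png',cv2.resize(a[155:270,175:350],None,fx=4.5,fy=4.5,interpolation=cv2.INTER_CUBIC))
cv2.imwrite('pics/d1c.png',cv2.resize(b[120:265,175:355],None,fx=4,fy=4,interpolation=cv2.INTER_CUBIC))
```

```text
(no output)
```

View pics/s1c.png

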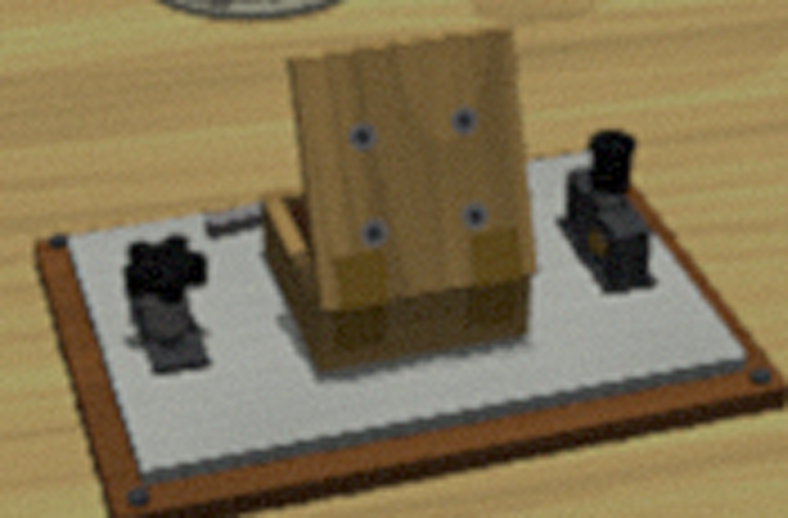

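View pics/d1c.png

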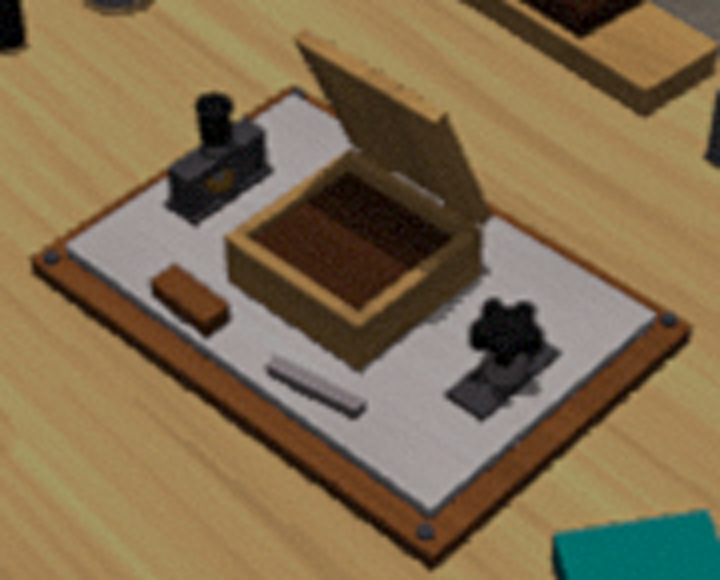

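```bash
cat >> h.py <<'E'
def jig(p,X):
    c,s=np.cos(p[2]),np.sin(p[2]); X=np.atleast_2d(X)
    return np.c_[p[0]+c*X[:,0]-s*X[:,1],p[1]+s*X[:,0]+c*X[:,1],X[:,2]]
def lidpt(th,l,n,y): # l along lid, n outward
    return np.array([.067-np.cos(th)*l+np.sin(th)*n,y,.077+np.sin(th)*l+np.cos(th)*n])
E
python3 - <<'E'
from h import *
from scipy.optimize import least_squares
a=load('s1');b=load('d1')
S=lambda sx,sy:(.12*sx,.18*sy,.03)
B=lambda sx,sy:(.14*sx,.20*sy,.018)
k=(0,.14,.114)
A=[(S(-1,-1),68,236),(S(1,-1),139,472),(S(1,1),745,357),(B(1,1),784,386),(B(-1,-1),36,243),(k,613,138)]
D=[(S(-1,1),66,240),(S(-1,-1),430,513),(S(1,-1),657,315),(B(-1,1),34,262),(B(-1,-1),433,556),(B(1,-1),690,328),(k,214,101)]
LA=[(.065*-1,288,58),(.065,513,30)]
LD=[(.065,300,35),(-.065,441,117)]
def res(p):
    r=[]
    for X,u,v in A: r.append(proj(a,jig(p,X))[0]-[175+u/4.5,155+v/4.5])
    for X,u,v in D: r.append(proj(b,jig(p,X))[0]-[175+u/4,120+v/4])
    for y,u,v in LA: r.append(proj(a,jig(p,lidpt(p[3],.145,.004,y)))[0]-[175+u/4.5,155+v/4.5])
    for y,u,v in LD: r.append(proj(b,jig(p,lidpt(p[3],.145,.004,y)))[0]-[175+u/4,120+v/4])
    return np.ravel(r)
o=least_squares(res,[.6,0,0,1.2],loss='soft_l1');p=o.x
print(p,np.round(res(p).reshape(-1,2),1).tolist())
np.save('jig.npy',p)
for n,X in dict(knob=(0,.14,.082),edge=lidpt(p[3],.145,.01,0),hinge=(.067,0,.077)).items(): print(n,jig(p,X)[0],np.hypot(*jig(p,X)[0][:2]))
for uv in [(201,105),(171,124)]: print(onplane(b,*uv,.07))
print(onplane(a,401,196,.03),onplane(a,426,207,.08))
print(onplane(b,175+152/4,120+285/4,.045),onplane(b,175+190/4,120+300/4,.045),onplane(b,175+315/4,120+382/4,.042))
E
```

```text
[0.52677259 0.00351906 0.08766701 1.15874615] [[-0.7, -0.2], [-0.3, -0.2], [-0.0, 0.1], [1.2, 0.4], [-1.2, -0.9], [-0.3, 0.9], [-0.1, 0.6], [-0.1, -1.2], [-0.1, -0.4], [-1.2, -1.8], [-0.4, -0.2], [1.1, -0.9], [0.2, 0.3], [-0.5, -0.1], [-1.2, -1.0], [-0.7, -1.1], [0.0, -0.4]]
knob [0.51451492 0.14298142 0.082     ] 0.534012446856424
edge [0.54479526 0.00510311 0.21386863] 0.5448191603665912
hinge [0.59351529 0.00938523 0.077     ] 0.5935894910184428
[0.61002539 0.41709645 0.07      ]
[0.4748279  0.39589675 0.07      ]
[0.48751433 0.43524871 0.03      ] [0.62291496 0.43056337 0.08      ]
[0.40409763 0.08156176 0.045     ] [0.41508348 0.05186782 0.045     ] [ 0.43210167 -0.06316145  0.042     ]
```

Run:
```python
from h import *
from scipy.spatial.transform import Rotation as Ro
p=np.load('jig.npy');s=robot.state()
w,x,y,z=s['tcp_rot'];R=Ro.from_quat([x,y,z,w]);print(R.as_matrix().round(3))
za=R.as_matrix()[:,2];cur=np.degrees(np.arctan2(za[1],za[0]))
for sg in(90,-90):print('turn z',(np.degrees(p[2])+sg-cur+180)%360-180)
print(s['position'])
for th in [1.16,1.0,.8,.6,.4,.2,.1,0]:
    X=lidpt(th,.125,.01,0);X[0]+=.0095;print(th,jig(p,X)[0].round(4))
```

```text
[[-0.     0.958 -0.288]
 [-0.002 -0.288 -0.958]
 [-1.     0.     0.002]]
turn z -158.2489206537993
turn z 21.751079346200697
[0.17963707 0.59801977 0.19995372]
1.16 [0.5624 0.0066 0.1956]
1.0 [0.5441 0.005  0.1876]
0.8 [0.5234 0.0032 0.1736]
0.6 [0.5058 0.0017 0.1558]
0.4 [0.4922 0.0005 0.1349]
0.2 [ 4.829e-01 -3.000e-04  1.116e-01]
0.1 [ 0.4801 -0.0006  0.0994]
0 [ 0.4785 -0.0007  0.087 ]
```

Call:
{"method": "apply_moves", "body": {
  "hand": 0,
  "grip_force": 20,
  "steps": [
    [0,0,0.035,0,0,0],
    [0,0,0.035,0,0,0],
    [0,0,0.035,0,0,0],
    [0,0,0.035,0,0,0],
    [0.03,-0.0395,0,0,0,1.45],
    [0.03,-0.0395,0,0,0,1.45],
    [0.03,-0.0395,0,0,0,1.45],
    [0.03,-0.0395,0,0,0,1.45],
    [0.03,-0.0395,0,0,0,1.45],
    [0.03,-0.0395,0,0,0,1.45],
    [0.03,-0.0395,0,0,0,1.45],
    [0.03,-0.0395,0,0,0,1.45],
    [0.03,-0.0395,0,0,0,1.45],
    [0.03,-0.0395,0,0,0,1.45],
    [0.03,-0.0395,0,0,0,1.45],
    [0.03,-0.0395,0,0,0,1.45],
    [0.03,-0.0395,0,0,0,1.45],
    [0.03,-0.0395,0,0,0,1.45],
    [0.03,-0.0395,0,0,0,1.45],
    [0,0,0,0,0,0]
  ]
}}

```text
clock: 2.1
position: [0.6318, 0.0015, 0.3379]
tcp_rot: [0.519, 0.478, 0.521, -0.481]
force: [-0.1, 0.3, -0.8]
opening: 0.004
```

Call:
{"method": "apply_moves", "body": {
  "steps": [
    [-0.01,0.001,-0.03,0,0,0],
    [-0.01,0.001,-0.03,0,0,0],
    [-0.01,0.001,-0.03,0,0,0],
    [-0.01,0.001,-0.03,0,0,0],
    [0,0.001,-0.022,0,0,0],
    [0,0,0,0,0,0],
    [0,0,0,0,0,0]
  ]
}}

```text
clock: 2.8
position: [0.59, 0.0112, 0.1994]
tcp_rot: [0.522, 0.477, 0.521, -0.478]
force: [-0.4, 0.3, 1.2]
opening: 0.005
```

Run:
```python
from h import *
b=snap('side','d2');cv2.imwrite('pics/d2c.png',cv2.resize(b['img'][70:250,170:370,::-1],None,fx=3,fy=3,interpolation=cv2.INTER_CUBIC))
s=robot.state();print(s['position'],s['force'],s['q'])
```

```text
[0.5907072  0.0112715  0.20026745] [-0.06775576  0.28689804  0.52868548] [ 2.93370320e-01  3.25971960e-01 -8.24848855e-02  7.67761124e-04
 -1.16026227e+00  1.36539386e+00]
```

View pics/d2c.png

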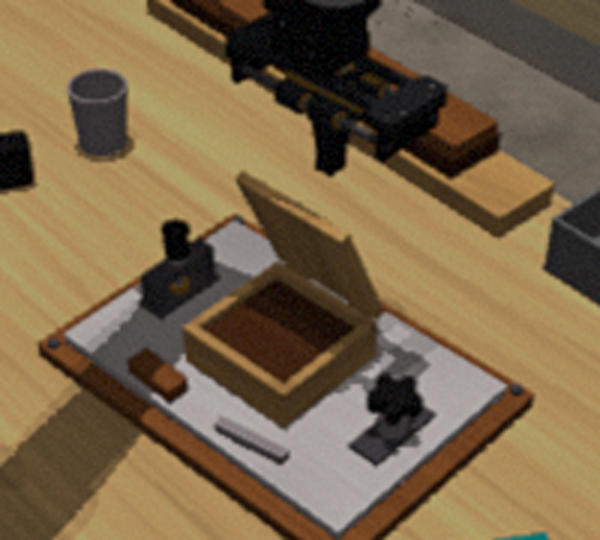

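Run:
```python
from h import *
b=load('d2');print(proj(b,[[.5907,.0113,.2003]]),proj(b,jig(np.load('jig.npy'),lidpt(1.16,.145,.01,0))))
```

```text
[[279.29451768 132.12677791]] [[268.28514215 136.25790885]]
```

The picture shows the closed finger tip at about (280,127), just behind the open lid, whose edge midpoint is at (268,139). The tip shows about 5 px higher than predicted, so I'll go a bit lower and feel for contact.

Call:
{"method": "apply_moves", "body": {
  "steps": [
    [0,-0.002,-0.014,0,0,0],
    [-0.01,-0.001,0,0,0,0],
    [-0.006,0,0,0,0,0],
    [-0.006,0,0,0,0,0],
    [0,0,0,0,0,0]
  ]
}}

```text
clock: 3.35
position: [0.5673, 0.0082, 0.1862]
tcp_rot: [0.522, 0.478, 0.521, -0.477]
force: [0.3, 0.1, -0.3]
opening: 0.007
```

Call:
{"method": "apply_moves", "body": {
  "steps": [
    [-0.005,0,-0.001,0,0,0],
    [-0.005,0,-0.002,0,0,0],
    [-0.005,0,-0.002,0,0,0],
    [0,0,0,0,0,0]
  ]
}}

```text
clock: 3.75
position: [0.5524, 0.008, 0.18]
tcp_rot: [0.522, 0.478, 0.521, -0.478]
force: [0.7, -0.4, 0.5]
opening: 0.004
```

Run:
```python
from h import *
a=snap('scene','s3');b=snap('side','d3');A=a['img'][120:250,190:340];B=b['img'][80:210,200:350]
cv2.imwrite('pics/m3.png',cv2.resize(np.hstack([A,B])[:,:,::-1],None,fx=2.66,fy=2.66,interpolation=cv2.INTER_CUBIC))
s=robot.state();P=s['position'];print(P,s['force'],proj(a,P),proj(b,P))
```

```text
[0.55250488 0.00807759 0.17985717] [0.52160693 0.21605805 0.58205345] [[265.80771406 177.47382412]] [[269.56574396 144.51679425]]
```

View pics/m3.png

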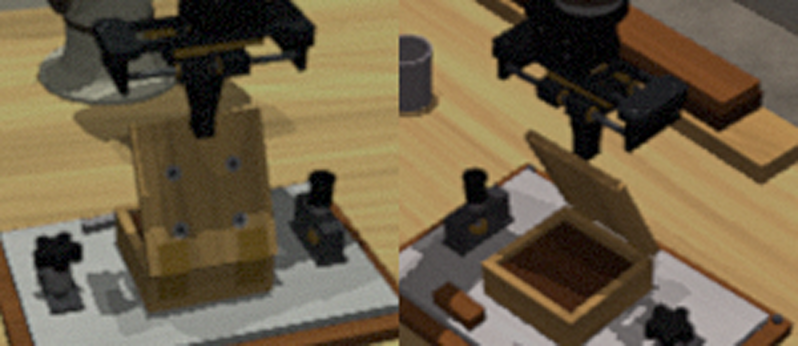

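Run:
```python
from h import *
P=[[.1796,.598,.2],[.1796,.598,.219]]
print(proj(load('s1'),P),proj(load('d1'),P))
a,b=load('s3'),load('d3')
Pa=np.c_[a['R'],a['t']];Pb=np.c_[b['R'],b['t']]
n=lambda d,u,v:np.array([(u-d['cx'])/d['fx'],(v-d['cy'])/d['fy']]).reshape(2,1)
X=cv2.triangulatePoints(Pa,Pb,n(a,266.3,170.5),n(b,269.9,139.));print((X[:3]/X[3]).ravel())
A=load('s1')['img'][50:110,380:460];cv2.imwrite('pics/o1.png',cv2.resize(np.hstack([A,load('d1')['img'][60:120,0:80]])[:,:,::-1],None,fx=5,fy=5))
```

```text
[[411.86506084 100.95903071]
 [412.86630291  95.58704777]] [[44.61739698 98.40190929]
 [42.56929631 92.99841212]]
[0.55287477 0.00830134 0.19950137]
```

View pics/o1.png

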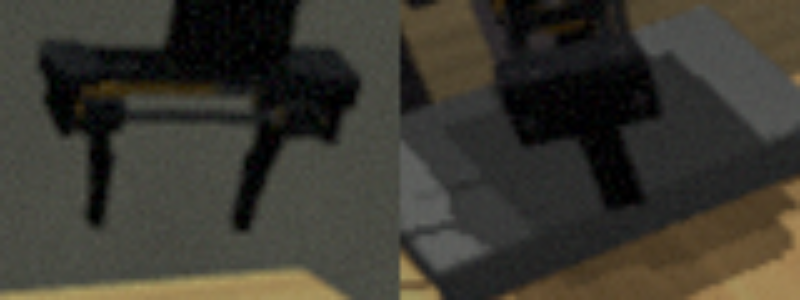

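The gripper tips appear to be about 20 mm above the reported TCP. The triangulated tip is at z 0.1995 against a reported 0.180, and the first pictures agree. I'll plan with the real tip and check it by feel.

Call:
{"method": "apply_moves", "body": {
  "steps": [
    [-0.003,0,-0.008,0,0,0],
    [-0.003,0,-0.008,0,0,0],
    [-0.007,-0.001,-0.0045,0,0,0],
    [-0.007,0,-0.0045,0,0,0],
    [-0.006,-0.001,-0.0045,0,0,0],
    [0,0,0,0,0,0]
  ]
}}

```text
clock: 4.45
position: [0.5249, 0.0058, 0.1496]
tcp_rot: [0.521, 0.477, 0.522, -0.478]
force: [0.1, 0.5, 0.6]
opening: 0.008
```

Run:
```python
from h import *
a=snap('scene','s4');b=snap('side','d4');A=a['img'][120:250,190:340];B=b['img'][80:210,200:350]
cv2.imwrite('pics/m4.png',cv2.resize(np.hstack([A,B])[:,:,::-1],None,fx=2.66,fy=2.66,interpolation=cv2.INTER_CUBIC))
s=robot.state();P=s['position'];print(P,s['force'])
```

```text
[0.52585739 0.00583368 0.15016476] [-0.04938071  0.860622    0.0315699 ]
```

View pics/m4.png

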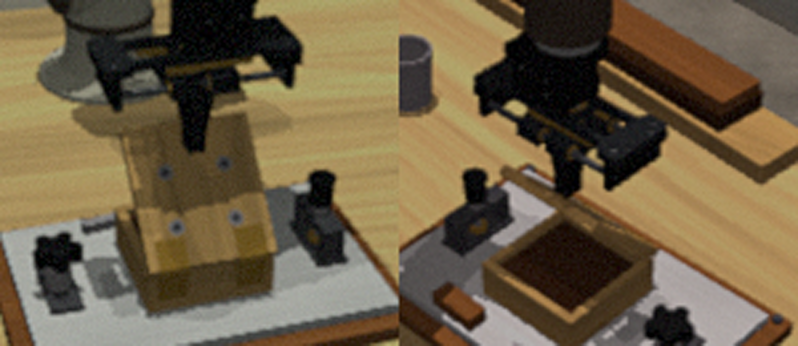

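The finger tip is at (195,148) in the left half, on the lid's outer face, and the lid has swung further down. I'll continue along the arc.

Call:
{"method": "apply_moves", "body": {
  "steps": [
    [-0.008,-0.001,-0.0085,0,0,0],
    [-0.008,0,-0.0085,0,0,0],
    [-0.0065,-0.001,-0.01,0,0,0],
    [-0.0065,0,-0.01,0,0,0],
    [-0.0045,-0.001,-0.011,0,0,0],
    [-0.0045,0,-0.011,0,0,0],
    [0,0,0,0,0,0]
  ]
}}

```text
clock: 5.25
position: [0.4868, 0.0027, 0.0897]
tcp_rot: [0.52, 0.476, 0.522, -0.479]
force: [0.1, 0.1, -0.1]
opening: 0.007
```

Call:
{"method": "apply_moves", "body": {
  "steps": [
    [-0.002,0,-0.008,0,0,0],
    [-0.002,0,-0.008,0,0,0],
    [0,0,-0.004,0,0,0],
    [0,0,0,0,0,0]
  ]
}}

```text
clock: 5.65
position: [0.4842, 0.003, 0.0706]
tcp_rot: [0.521, 0.477, 0.522, -0.478]
force: [0.3, 0.4, -0.6]
opening: 0.006
```

Now I'll press down in small steps until the force rises.

Call:
{"method": "apply_moves", "body": {
  "steps": [
    [0,0,-0.002,0,0,0],
    [0,0,-0.002,0,0,0],
    [0,0,-0.001,0,0,0],
    [0,0,0,0,0,0]
  ]
}}

```text
clock: 6.05
position: [0.4848, 0.0031, 0.0663]
tcp_rot: [0.521, 0.478, 0.521, -0.478]
force: [-0.2, 0.1, 0.8]
opening: 0.004
```

Call:
{"method": "apply_moves", "body": {
  "steps": [
    [0,0,-0.002,0,0,0],
    [0,0,-0.002,0,0,0],
    [0,0,0,0,0,0]
  ]
}}

```text
clock: 6.35
position: [0.4852, 0.0031, 0.0655]
tcp_rot: [0.522, 0.477, 0.521, -0.477]
force: [-8.7, 2.3, 21.8]
opening: 0.002
```

Call:
{"method": "apply_moves", "body": {
  "steps": [
    [0,0,0,0,0,0],
    [0,0,0,0,0,0],
    [0,0,0,0,0,0],
    [0,0,0.02,0,0,0],
    [0,0,0.05,0,0,0],
    [0,0,0.05,0,0,0],
    [0,0,0,0,0,0]
  ]
}}

```text
clock: 7.05
position: [0.4899, 0.004, 0.1899]
tcp_rot: [0.525, 0.482, 0.518, -0.472]
force: [0.4, -0.0, 0.5]
opening: 0.004
```

Call:
{"method": "apply_moves", "body": {
  "hand": 0.065,
  "steps": [
    [0.01,0.047,0,0,0,0],
    [0.01,0.047,0,0,0,0],
    [0.01,0.046,0,0,0,0],
    [0,0,0,0,0,0],
    [0,0,0,0,0,0],
    [0,0,0,0,0,0]
  ]
}}

```text
clock: 7.65
position: [0.5143, 0.1424, 0.1821]
tcp_rot: [0.521, 0.477, 0.521, -0.478]
force: [-0.7, -0.1, -0.5]
opening: 0.464
```

Run:
```python
from h import *
a=snap('scene','s5');b=snap('side','d5');A=a['img'][120:250,200:350];B=b['img'][70:200,170:320]
cv2.imwrite('pics/m5.png',cv2.resize(np.hstack([A,B])[:,:,::-1],None,fx=2.66,fy=2.66,interpolation=cv2.INTER_CUBIC))
s=robot.state();P=s['position'];print(P,s['force'],s['opening'],s['clock'],proj(a,P+[0,0,.02]),proj(b,P+[0,0,.02]))
p=np.load('jig.npy')
for c in(a,b): print(proj(c,jig(p,[[0,.14,.114],[0,.14,.082],*[lidpt(0,.145,.01,y) for y in(-.065,.065)]])).round(1).tolist())
```

```text
[0.51450264 0.1419469  0.18241557] [-1.24977845 -0.39008634 -0.29073157] 0.5591067809823815 7.75 [[312.61502655 157.79665033]] [[227.27114911 121.17165443]]
[[310.9, 186.6], [310.2, 196.5], [231.2, 191.8], [275.4, 185.0]]
[[228.7, 145.6], [229.3, 153.9], [261.2, 200.9], [227.5, 177.8]]
```

View pics/m5.png

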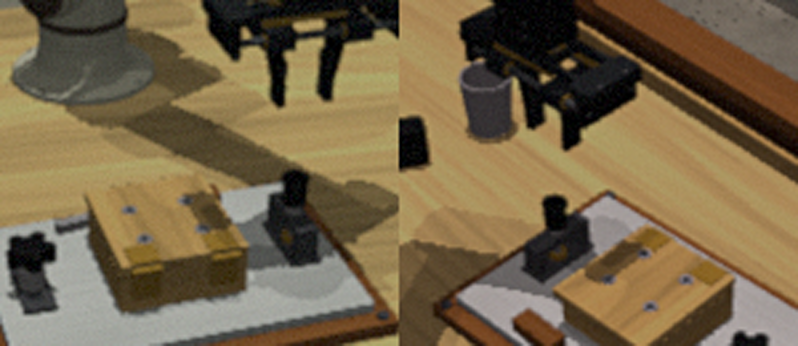

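The lid is shut: its free-edge corners at (232,192) in the scene and (229,180) in the side view match the predicted shut pose. The knob top at (310,185)/(228,146) also matches the fit. The fingertips sit right above the knob, confirming the 20 mm tip offset, so I'll descend.

Call:
{"method": "apply_moves", "body": {
  "steps": [
    [0,0.001,-0.04,0,0,0],
    [0,0,-0.03,0,0,0],
    [0,0,-0.02,0,0,0],
    [0,0,-0.015,0,0,0],
    [0,0,-0.011,0,0,0],
    [0,0,0,0,0,0]
  ]
}}

```text
clock: 8.35
position: [0.5139, 0.1428, 0.0652]
tcp_rot: [0.521, 0.477, 0.521, -0.479]
force: [-0.1, -1.1, 1.4]
opening: 0.741
```

Call:
{"method": "apply_moves", "body": {
  "hand": 0.0,
  "grip_force": 35,
  "steps": [
    [0,0,0,0,0,0],
    [0,0,0,0,0,0],
    [0,0,0,0,0,0],
    [0,0,0,0,0,0],
    [0,0,0,0,0,0],
    [0,0,0,0,0,0],
    [0,0,0,0,0,0],
    [0,0,0,0,0,0]
  ]
}}

```text
clock: 9.15
position: [0.5149, 0.1446, 0.0664]
tcp_rot: [0.521, 0.478, 0.522, -0.477]
force: [-0.4, 3.1, -0.5]
opening: 0.285
```

Call:
{"method": "apply_moves", "body": {
  "steps": [
    [0,0.001,0.002,0,0,0],
    [0,0,0.003,0,0,0],
    [0,0,0.003,0,0,0],
    [0,0,0.003,0,0,0],
    [0,0,0,0,0,0]
  ]
}}

```text
clock: 9.65
position: [0.5148, 0.1447, 0.0775]
tcp_rot: [0.521, 0.478, 0.521, -0.478]
force: [4.4, -1.7, -7.7]
opening: 0.291
```

Call:
{"method": "apply_moves", "body": {
  "steps": [
    [0,0,0.002,0,0,0],
    [0,0,0.002,0,0,0],
    [0,0,0.002,0,0,0],
    [0,0,0.002,0,0,0],
    [0,0,0,0,0,0]
  ]
}}

```text
clock: 10.15
position: [0.5147, 0.1447, 0.0851]
tcp_rot: [0.521, 0.477, 0.521, -0.478]
force: [5.1, -2.6, -9.7]
opening: 0.289
```

Call:
{"method": "apply_moves", "body": {
  "steps": [
    [0,0,0.001,0,0,0],
    [0,0,0.0005,0,0,0],
    [0,0,0,0,0,0]
  ]
}}

```text
clock: 10.45
position: [0.5148, 0.1447, 0.0864]
tcp_rot: [0.521, 0.477, 0.521, -0.478]
force: [5.2, -2.7, -10.1]
opening: 0.293
```

Call:
{"method": "apply_moves", "body": {
  "steps": [
    [0,0,0,0,0,0],
    [0,0,0,0,0,0],
    [0,0,0,0,0,0],
    [0,0,0,0,0,0],
    [0,0,0,0,0,0],
    [0,0,0,0,0,0],
    [0,0,0,0,0,0],
    [0,0,0,0,0,0]
  ]
}}

```text
clock: 11.25
position: [0.5147, 0.1447, 0.0864]
tcp_rot: [0.521, 0.477, 0.521, -0.478]
force: [5.5, -1.2, -9.9]
opening: 0.289
```

Run:
```python
from h import *
a=snap('scene','s6');b=snap('side','d6');A=a['img'][130:240,220:350];B=b['img'][90:200,170:300]
cv2.imwrite('pics/m6.png',cv2.resize(np.hstack([A,B])[:,:,::-1],None,fx=3,fy=3,interpolation=cv2.INTER_CUBIC))
s=robot.state();print(s['position'],s['force'],s['opening'],s['clock'])
p=np.load('jig.npy')
for c in(a,b): print(proj(c,jig(p,[[0,.14,.134],[0,.14,.102],[0,.14,.082],*[lidpt(0,.145,.01,y) for y in(-.065,.065)]])).round(1).tolist())
```

```text
[0.51473672 0.14466    0.08635363] [ 5.09871045 -2.00269663 -9.66812674] 0.29367247277303526 11.35
[[311.4, 180.3], [310.6, 190.3], [310.2, 196.5], [231.2, 191.8], [275.4, 185.0]]
[[228.3, 140.2], [228.9, 148.7], [229.3, 153.9], [261.2, 200.9], [227.5, 177.8]]
```

View pics/m6.png

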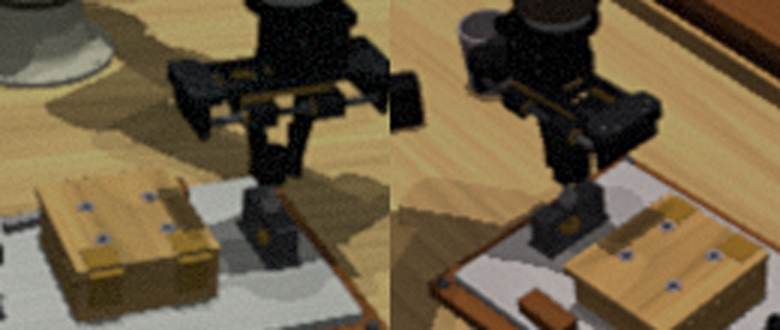

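The knob is up, in the fingers at (275,165), with the sleeve gap visible above the bridge; the lid is still shut. The force of about 10 N is the spring's value at the stop. I'll nudge up 1 mm to confirm the stop.

Call:
{"method": "apply_moves", "body": {
  "grip_force": 45,
  "steps": [
    [0,0,0,0,0,0],
    [0,0,0.0005,0,0,0],
    [0,0,0.0005,0,0,0],
    [0,0,0,0,0,0],
    [0,0,0,0,0,0],
    [0,0,0,0,0,0]
  ]
}}

```text
clock: 11.95
position: [0.5147, 0.1447, 0.0865]
tcp_rot: [0.521, 0.477, 0.521, -0.478]
force: [7.4, -1.7, -15.5]
opening: 0.285
```

The stop is reached: the TCP no longer rises and the force jumped to 15.5 N. I'll hold briefly, then hand in.

Call:
{"method": "apply_moves", "body": {
  "steps": [
    [0,0,0,0,0,0],
    [0,0,0,0,0,0],
    [0,0,0,0,0,0],
    [0,0,0,0,0,0],
    [0,0,0,0,0,0],
    [0,0,0,0,0,0]
  ]
}}

```text
clock: 12.55
position: [0.5147, 0.1447, 0.0865]
tcp_rot: [0.521, 0.477, 0.521, -0.478]
force: [7.7, -2.5, -15.1]
opening: 0.292
```

Run:
```python
from h import *
s=robot.state();print(s['position'],s['force'],s['opening'],s['clock']);print(robot.job_done())
```

```text
[0.5146863  0.14466117 0.08652165] [  7.66178969  -2.47759962 -15.08789959] 0.2921800416940469 12.55
the job is handed in; nothing more can be done
None
```

I closed the lid with the shut fingers and pressed it down with about 22 N. Then I gripped the mushroom knob, pulled it up 20 mm to its stop, and handed the job in at 12.55 s still holding it.

**Last checks:**
- **Plunger:** At the stop the tool stopped rising while the pull went from 10 to 15 N. It then held steady for 0.6 s at a 45 N grip.
- **Lid:** The last pictures show it still shut.
- **Blank:** It was in the nest when last seen, before the lid closed. I could not see it afterwards.
- **Bystanders:** Nothing looked moved in the cropped views, but I did not measure their positions.

**Disagreements:**
- **Tip height:** The fingertips showed about 20 mm above the reported TCP in the images, and the contact height on the lid agreed. I planned around the real tips.
- **Opening on the knob:** It read about 25 mm, against 26 mm for the body and 30 mm for the cap.
- **Sideways force:** About 8 N remained while holding the knob.

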